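# Pack the spray, cap the tin with its nested lids, lift off the outer lid alone

### The arm

A 6-joint arm with a two-finger parallel gripper is mounted at the origin on the work surface. World frame = base frame: x ahead of the robot, y to its left, z up, the work surface at z = 0. Lengths are in mm, angles in rad, forces in N, time in s.
With the tool pointing down it reaches from about 275 to 750 mm from the base axis. Payload 10.2 kg.
Tool frame: the origin (TCP) lies on the centre line of the jaws, within the pads' length; the fingertips stand 19 mm ahead of it and the grasp point (between the pads) is the TCP; x points along the fingers, y is the direction in which the jaws open and shut, and the axes are right-handed (so a half turn about x gives the same grasp; the last joint's range is limited). The gripper opens to 85 mm and grips with 20 to 120 N. Pads are 22 mm wide; open, the fingers measure 114 mm over their backs; the gripper's body (76 mm by 85 mm) begins 54 mm behind the grasp point. The pads swing forward as they close: fully open they stand 13 mm farther back than shut.
Start: joints at [-1.389, 0.313, 1.498, -0, 1.331, -0.223], TCP at [206.751, -482.582, 250.294] pointing down, gripper open.
Joint ranges: [-2.94, 2.94], [-0.97, 2.17], [0.19, 2.56], [-1.23, 4.37], [0.02, 3.11], [-2.88, 2.88]. Speed limits (rad/s): [2.39, 2.39, 3.01, 3.14, 3.14, 3.14].

### API

Orientations are given as [roll, pitch, yaw] about the fixed x, y, z axes, in that order (R = Rz(yaw) Ry(pitch) Rx(roll)).
In Python, from workcell import manip, effector, optics gives the robot as it stands. The module is installed in compiled form; this text tells all that it offers. Calls block until the motion is done:
- manip.movep(position, orientation): joint-space move of the TCP to a pose.
- manip.move_linear(position, ori=None, max_speed=150, contact_N=None): straight line of the TCP; ori=None keeps the orientation; max_speed is the mean speed in mm/s. With contact_N (N) it stops when the force on the tool has changed by that much, and returns True; else False.
- manip.goto_joints(angles): joint-space move.
- effector.open_jaws() and effector.close(squeeze=None): open the fingers fully, or close them until they stop; squeeze is the grip in N (None keeps the last).
- manip.wait(seconds).
- manip.inverse_kinematics(position, orientation): joint angles nearest the present ones, or None.
- manip.state(): the state.
- optics.read_camera(name): name is "side" or "top" or "wrist"; returns a dict with "color" (384x512x3 uint8, blue, green, red), "intrinsics" (3x3 intrinsics, pixels), "origin" and "attitude" of the camera in the world. Camera axes: x right, y down, z forward; pixel columns grow to the right and rows downward; lengths in mm; the calibration is good to about 2 mm. A picture is of the moment at which its call begins. There is no depth.
A pose or a line that the arm cannot do raises manip.Unreachable and nothing moves.
- manip.hand_in(): hands the job in, once; it reports no verdict.
Trained networks look in a picture, given as the dict that the camera call returned (one of the last four; its "shot" number tells which), for a name from the list of things; names that differ only in an ending like _2 or _b are one class to them, and where a whole thing is asked for, a point or a joint stands for the part that bears it (a point fixed in the world has none). Each returns a list of dicts, best first, with "p" (0 to 1); they miss things now and then, are a little off and sometimes report something else, mostly with a low value. They report only what shows in the picture. A call takes as long as a camera call.
- optics.recognise(picture, target): "position" ([x, y, z] in mm, in world coordinates, good to about 4 mm: the middle of the surface that is visible of it).
- optics.cut_out(picture, target): "mask" (384x512 bool, what is visible of it).
- optics.spot_point(picture, target): "position" ([x, y, z] in mm, in world coordinates, good to about 4 mm: a listed point, or the origin of a listed thing).
The state is a dict: "t": time; "joint_pos": joint angles; "dq": joint speeds; "joint_torque": joint torques, N m; "tool_pos": TCP position; "ee_rot": TCP orientation; "contact_force": force on the tool from outside, world axes, zero at the start; "moment": the same for the moment, N m; "opening": finger opening in mm.
Only numpy, scipy, OpenCV 4.12 (cv2) and the standard library are available. Lean on these libraries where they do the work, as an engineer would, in place of code of your own. Each camera call takes 0.05 s, during which the arm holds its last target.

### The job

Lay the loose travel spray in the empty compartment of the open metal tin, turned the same way round as the spray already in there (both caps at the same end). Then lift the nested pair of lids together by the inner lid's stem, lower it squarely onto the tin until the inner lid sits fully home, let go of the stem, and lift the outer lid alone by its collar, straight up, leaving the inner lid seated and undisturbed. Finish while holding the outer lid level and still in the air, at least 1 cm clear above the top of the stem, with the gripper staying shut on it, and leave everything else on the dresser where it is.

Things in the scene. Friction and masses are not known exactly. Their poses are not given: they have to be found in the camera images.
- tin: (mm) open rectangular metal tin, fixed, 104 (x) x 150 (y) x 36 high, walls and floor 4; origin at the centre of its underside, z up. A divider along x (4 thick, top 16 above the underside) makes two compartments, each 96 (x) by 69 (y) inside, centred at y = -36.5 (holds the spray already in) and y = +36.5 (empty)
- spray_out_mid (a point): (mm) the loose travel spray, lying on the dresser: square steel body 18 x 18 x 46 with a thinner round black cap (diameter 13) at one end, 66 long in all, 45 g; point at its centre, 9 above its underside; its x axis points lengthwise to the cap end, z up. The steel body runs from x = -33 to x = +13
- spray_out_cap (a point): (mm) the end of the cap of the loose spray, 33 from its centre along its x axis
- spray_in_mid (a point): (mm) centre of the equal spray that already lies in the tin, in the compartment on the tin's -y side, its cap pointing along the tin's +x; same axes. It stays there
- spray_in_cap (a point): (mm) the end of the cap of the spray that is already in the tin
- inner_seat (a point): (mm) inner lid, about 220 g: plate 114 (x) x 160 (y) x 4, with a stem on top and below it a plug 88 x 134 (last 4: 82 x 128), 9 deep, that enters the tin with 4 clearance all round. Point: centre of the plate's underside; z up. Starts lying on the dresser on its plug; home, the plate rests on the rim, this point 36 above the tin's underside, sides parallel to the tin's (either way round)
- inner_stem (a point): (mm) grip point on the inner lid's stem, 48 above inner_seat. The stem is a square steel bar 14 x 14, sides parallel to the lid's, its top 60 above inner_seat; it comes up through the outer lid, and only its top 26 stand free above the collar. Lifted by the stem, the inner lid carries the outer along
- outer_collar (a point): (mm) outer lid, about 160 g: cover 126 (x) x 172 (y) x 4 with a rim 4 deep at its edge, nested on the inner lid; in its middle on top a square steel collar 36 x 36, 26 high, sides parallel to the lid's, hole 24 x 24 (the stem stands loosely in it). Point: centre of the collar, 13 above the cover's upper face, 17 above its underside; nested it is 21 above inner_seat
- hairbrush: (mm) men's hairbrush, brown plastic, lying bristles down, about 220 x 56 x 30; origin at the centre of its underside; to be left alone
- clipper: (mm) steel nail clipper, 56 x 12 x 12; origin at the centre of its underside; to be left alone
- aftershave: (mm) clear glass aftershave bottle with steel twist cap, diameter 60, height 112; origin at the centre of its underside; to be left alone
- coin_dish: (mm) white ceramic coin dish with painted marigolds, diameter 116, height 24; origin at the centre of its underside; to be left alone
- comb: (mm) black pocket comb lying flat, 130 x 25 x 4; origin at the centre of its underside; to be left alone
- cream_jar: (mm) small white jar with steel cap, diameter 60, height 45; origin at the centre of its underside; to be left alone

How it is judged:
By the outcome, as a careful person would: the job done as asked, in the order asked, and still so for the second after the job is handed in, while the arm keeps its last pose, push and grip.
It also fails if it takes over 64 s, if anything falls off the work surface, if the arm or the gripper's body presses on something with over 40 N, if the wrist force passes 120 N, or if a joint passes its speed limit or range.

## Working session

There is one attempt and no reset: what is moved stays moved. The work goes in short steps, each a Python script; the robot and the scene stay as the last script left them, time stands still between calls to the robot, and variables do not carry over. Pictures are saved under pics/ and viewed, and the job is handed in when it is done.

```bash
mkdir -p pics
python3 - <<'E'
from workcell import manip, effector, optics
import cv2, numpy as np
s=manip.state(); print(s)
for n in ["side","top"]:
    p=optics.read_camera(n); cv2.imwrite(f"pics/{n}0.png",p["color"]); print(n,p["intrinsics"],p["origin"],p["attitude"])
    for t in ["tin","spray_out_mid","spray_out_cap","spray_in_mid","spray_in_cap","inner_seat","inner_stem","outer_collar","hairbrush","clipper","aftershave","coin_dish","comb","cream_jar"]:
        print(t,[(np.round(d["position"],1).tolist(),round(d["p"],2)) for d in optics.spot_point(p,t)[:3]])
E
```

```text
{'t': 0.0, 'joint_pos': array([-1.38940860e+00,  3.13468390e-01,  1.49844603e+00, -4.23056720e-06,
        1.33101327e+00, -2.23397960e-01]), 'dq': array([-1.33766683e-03, -1.30121375e-03, -1.56926056e-03,  1.31324260e-03,
       -9.14125625e-04,  3.81234711e-05]), 'joint_torque': array([-3.11790127e-04, -4.12269008e+01, -2.59743136e+01, -2.35941025e-04,
        4.22258847e-03,  9.59124780e-09]), 'tool_pos': array([ 206.70117804, -482.33715874,  249.72228823]), 'ee_rot': array([-1.79111709,  1.56946128,  1.75526226]), 'contact_force': array([-0.25680982, -0.42104125,  0.62156875]), 'moment': array([-0.03123708, -0.00745352,  0.0165063 ]), 'opening': 85.46009450534285}
side [[389.73197494   0.         256.41260169]
 [  0.         389.73197494 191.88545183]
 [  0.           0.           1.        ]] [137.33766764 532.11556688 774.5267894 ] [-2.35143494 -0.02039959 -2.38460984]
tin [([587.5, 224.2, 0.0], 0.75)]
spray_out_mid [([438.3, 0.5, 13.1], 0.51), ([613.9, -243.3, 30.2], 0.28)]
spray_out_cap [([401.2, 4.9, 12.9], 0.62)]
spray_in_mid [([584.5, 197.6, 8.6], 0.6), ([618.7, -244.0, 8.
[... 827 characters left out ...]
 -1.54928711]
tin [([588.2, 227.8, 1.6], 0.83), ([607.2, -0.1, 0.1], 0.38)]
spray_out_mid [([440.0, -5.3, 12.7], 0.5)]
spray_out_cap [([405.2, 7.9, 7.6], 0.66)]
spray_in_mid [([585.9, 195.1, 10.0], 0.62)]
spray_in_cap [([609.4, 190.6, 14.6], 0.63)]
inner_seat [([613.7, -242.4, 11.1], 0.46)]
inner_stem [([615.2, -242.5, 61.3], 0.42), ([608.9, 190.1, 13.9], 0.2)]
outer_collar [([610.9, -241.0, 29.4], 0.89), ([607.9, -0.0, 0.4], 0.28)]
hairbrush [([407.3, -333.4, -1.7], 0.75)]
clipper [([435.5, 285.4, 0.5], 0.4)]
aftershave [([523.6, 429.4, 0.2], 0.74)]
coin_dish [([785.1, 0.6, -6.9], 0.98)]
comb [([613.0, 0.3, -0.9], 0.75), ([579.6, -425.3, 3.0], 0.47)]
cream_jar [([577.8, -422.3, -1.5], 0.8)]
```

View pics/side0.png

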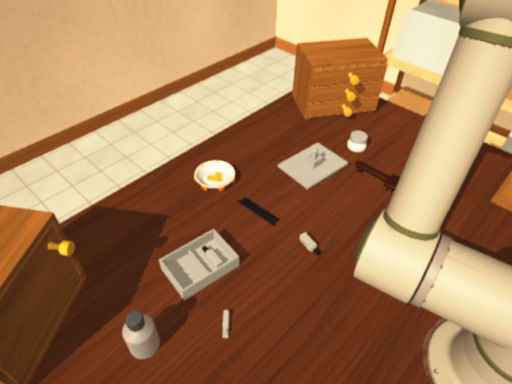

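View pics/top0.png

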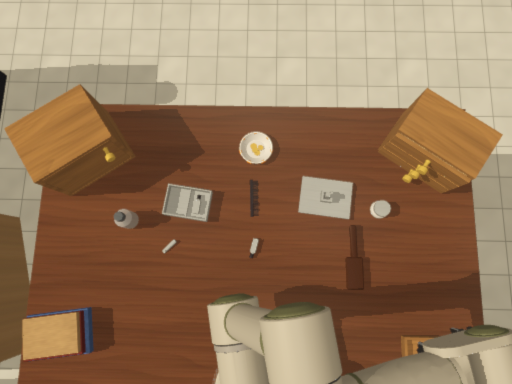

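```bash
cat > h.py <<'E'
from workcell import manip, effector, optics
import cv2, numpy as np
from scipy.spatial.transform import Rotation as Ro
def down(a):   # jaw opening direction at world angle a
    return [((np.pi/2-a)+np.pi)%(2*np.pi)-np.pi, np.pi/2, 0.0]
def best(pos,a):
    q=manip.state()["joint_pos"]; c=[]
    for k in (0,np.pi):
        j=manip.inverse_kinematics(pos,down(a+k))
        if j is not None: c.append((np.abs(np.array(j)-q).max(),a+k,j))
    c.sort(key=lambda t:t[0]); return c
def cam(name,fn=None):
    p=optics.read_camera(name)
    if fn: cv2.imwrite(f"pics/{fn}.png",p["color"])
    return p
def RT(p):
    att=np.array(p["attitude"]); R=Ro.from_euler("xyz",att).as_matrix() if att.size==3 else att
    return R,np.array(p["origin"])
def ray(p,uv,z):
    R,o=RT(p); d=R@np.linalg.inv(p["intrinsics"])@np.array([uv[0],uv[1],1.0]); return o+d*(z-o[2])/d[2]
def proj(p,X):
    R,o=RT(p); c=p["intrinsics"]@(R.T@(np.array(X,float)-o)); return c[:2]/c[2]
def sp(p,t,n=2): return [(np.round(d["position"],1).tolist(),round(d["p"],2)) for d in optics.spot_point(p,t)[:n]]
def st():
    s=manip.state(); print("t",round(s["t"],2),"tcp",np.round(s["tool_pos"],1),"F",np.round(s["contact_force"],1),"open",round(s["opening"],1),"q",np.round(s["joint_pos"],2)); return s
E
python3 - <<'E'
from h import *
for pos in ([613,-243,300],[440,0,250],[588,226,300]):
    print(pos,[(round(c[0],2),round(c[1],2),np.round(c[2],2)) for c in best(pos,np.pi/2)])
c=best([613,-243,300],np.pi/2)[0]
manip.movep([613,-243,300],down(c[1])); st()
p=cam("wrist","w_lid"); print(p["origin"],p["attitude"])
for t in ["inner_seat","inner_stem","outer_collar"]: print(t,sp(p,t))
E
```

```text
[613, -243, 300] [(np.float64(1.24), 4.71, array([-0.55,  0.61,  0.93,  0.  ,  1.6 ,  1.02])), (np.float64(1.9), 1.57, array([-0.55,  0.61,  0.93,  0.  ,  1.6 , -2.13]))]
[440, 0, 250] [(np.float64(1.53), 4.71, array([-0.27,  0.12,  1.74,  0.  ,  1.28,  1.3 ])), (np.float64(1.61), 1.57, array([-0.27,  0.12,  1.74,  0.  ,  1.28, -1.84]))]
[588, 226, 300] [(np.float64(1.57), 1.57, array([ 0.18,  0.53,  1.05, -0.  ,  1.56, -1.39])), (np.float64(1.98), 4.71, array([ 0.18,  0.53,  1.05, -0.  ,  1.56,  1.75]))]
t 3.23 tcp [ 612.5 -243.9  299.9] F [ 0.3 -0.1 -0.5] open 85.2 q [-0.56  0.61  0.93 -0.    1.6   1.02]
[ 689.63196368 -244.85685848  424.36258302] [ 2.83387015e+00  7.32239083e-04 -1.57278088e+00]
inner_seat [([613.2, -242.1, 9.9], 0.74)]
inner_stem [([609.9, -246.9, 57.8], 0.75)]
outer_collar [([611.8, -240.7, 27.3], 0.89)]
```

View pics/w_lid.png

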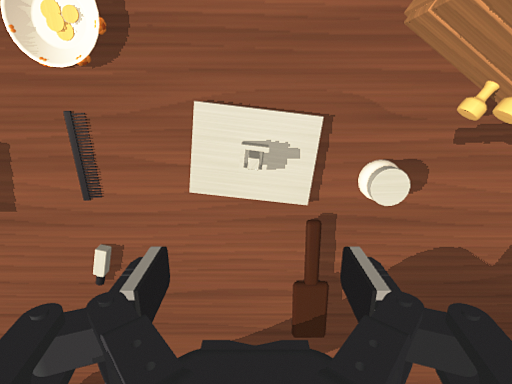

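Run:
```python
from h import *
c=best([588,226,300],0)[0]
print([(round(c[0],2),round(c[1],2),np.round(c[2],2)) for c in best([588,226,300],np.pi/2)])
c=best([588,226,300],np.pi/2)[0]
manip.movep([588,226,300],down(c[1])); st()
p=cam("wrist","w_tin")
for t in ["tin","spray_in_mid","spray_in_cap"]: print(t,sp(p,t))
manip.movep([440,0,250],down(c[1])); st()
p=cam("wrist","w_spray")
for t in ["spray_out_mid","spray_out_cap"]: print(t,sp(p,t))
m=optics.cut_out(p,"spray_out_mid")
print(len(m))
if m: cv2.imwrite("pics/m_spray.png",m[0]["mask"].astype(np.uint8)*255)
```

```text
[(np.float64(0.74), 4.71, array([ 0.18,  0.53,  1.05, -0.  ,  1.56,  1.75])), (np.float64(2.41), 1.57, array([ 0.18,  0.53,  1.05, -0.  ,  1.56, -1.39]))]
t 5.15 tcp [588.4 225.  299.9] F [-0.  -0.3  0.1] open 85.5 q [ 0.18  0.53  1.05 -0.    1.56  1.75]
tin [([586.3, 228.5, 0.7], 0.89)]
spray_in_mid []
spray_in_cap [([612.0, 194.4, 13.3], 0.75)]
t 6.42 tcp [4.407e+02 2.000e-01 2.504e+02] F [-0.  -0.3  0.1] open 85.3 q [-0.27  0.12  1.73  0.    1.28  1.3 ]
spray_out_mid [([433.7, -2.2, 7.9], 0.96)]
spray_out_cap [([406.8, 4.5, 10.8], 0.59)]
2
```

View pics/w_tin.png

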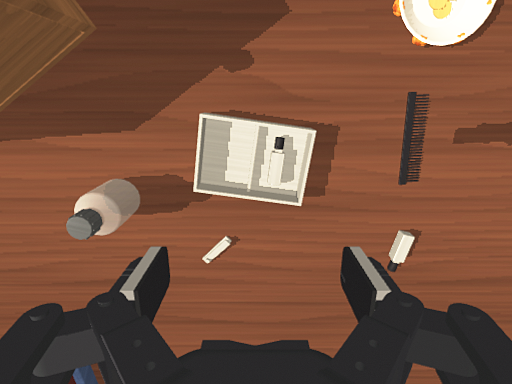

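View pics/w_spray.png

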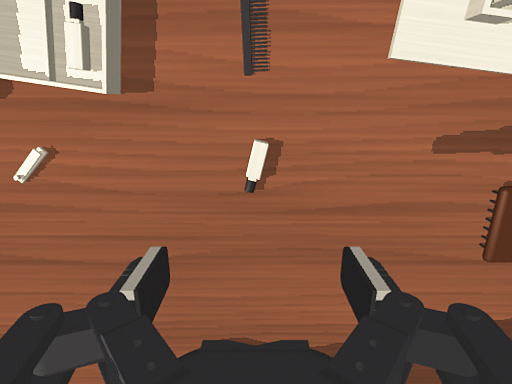

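Run:
```python
from h import *
a=cv2.imread("pics/w_spray.png")[125:205,215:305]
b=cv2.imread("pics/w_tin.png")[100:220,180:330]
c=cv2.imread("pics/w_lid.png")[90:215,180:335]
cv2.imwrite("pics/z_spray.png",cv2.resize(a,None,fx=7,fy=7,interpolation=cv2.INTER_NEAREST))
cv2.imwrite("pics/z_tin.png",cv2.resize(b,None,fx=5,fy=5,interpolation=cv2.INTER_NEAREST))
cv2.imwrite("pics/z_lid.png",cv2.resize(c,None,fx=4.5,fy=4.5,interpolation=cv2.INTER_NEAREST))
```

```text
(no output)
```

View pics/z_spray.png

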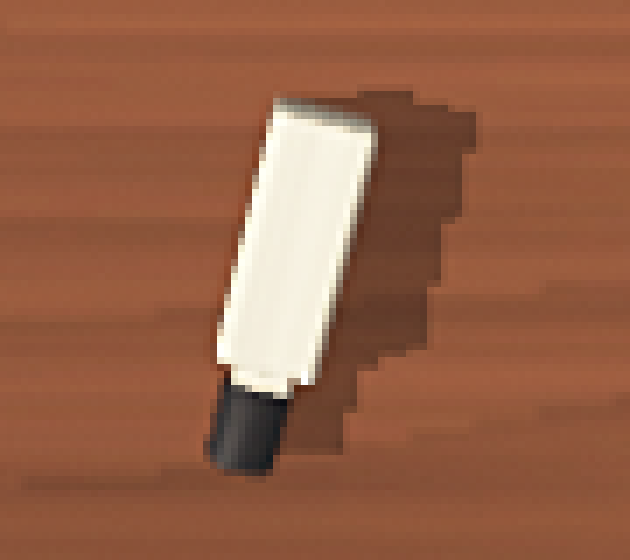

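View pics/z_tin.png

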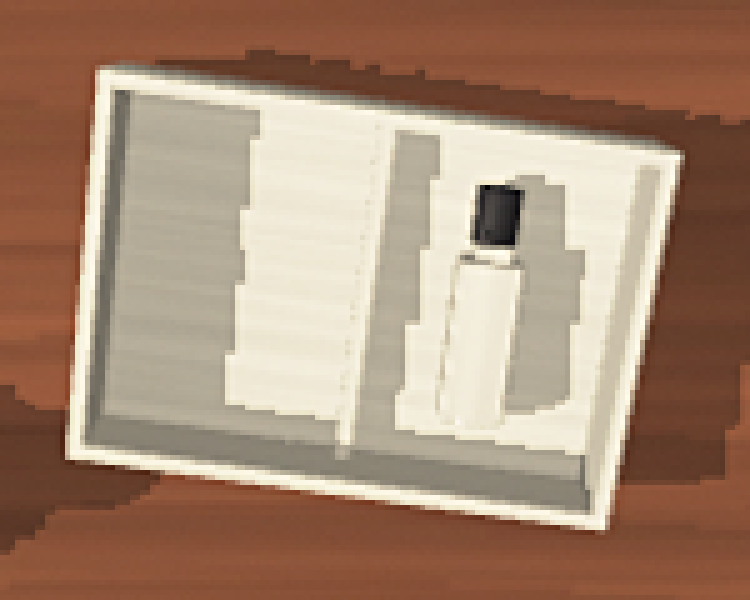

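View pics/z_lid.png

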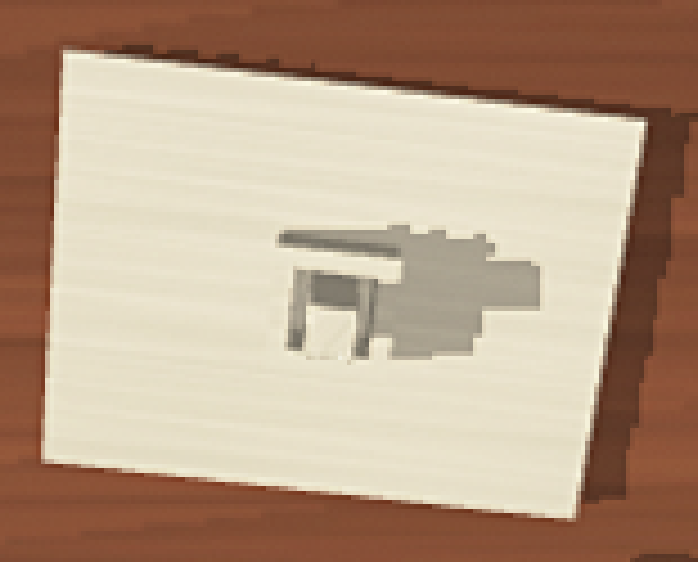

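```bash
cat > fit.py <<'E'
from h import *
def fit(p,uv,z,w,h_):
    """uv order TL,TR,BR,BL for camera at yaw -90ish (image up=+x, right=-y). w: size along x, h_: along y"""
    P=np.array([ray(p,u,z)[:2] for u in uv])
    M=np.array([[w/2,h_/2],[w/2,-h_/2],[-w/2,-h_/2],[-w/2,h_/2]])
    c=P.mean(0); Q=P-c
    a=np.arctan2((M[:,0]*Q[:,1]-M[:,1]*Q[:,0]).sum(),(M*Q).sum())
    R=np.array([[np.cos(a),-np.sin(a)],[np.sin(a),np.cos(a)]])
    return c,a,np.round(Q-M@R.T,1)
E
python3 - <<'E'
from fit import *
q={"intrinsics":np.array([[1,0,0],[0,1,0],[0,0,1.]])}
p=cam("wrist")
K=p["intrinsics"]; s=st(); print(p["origin"]-s["tool_pos"],p["attitude"])
def mk(tcp): return dict(intrinsics=K,origin=np.array(tcp)+[77.1,-1,124.4],attitude=[2.834,.0007,-1.5728])
f=lambda L,k,o:[(u/k+o[0]-.5,v/k+o[1]-.5) for u,v in L]
print("spray",fit(p,f([(272,112),(375,128),(312,382),(218,360)],7,(215,125)),18,46,18))
print("tin",fit(mk([588.4,225,299.9]),f([(97,68),(684,152),(607,530),(67,460)],5,(180,100)),36,104,150))
print("lid",fit(mk([612.5,-243.9,299.9]),f([(62,50),(648,122),(578,521),(43,462)],4.5,(180,90)),17,126,172))
tp=mk([588.4,225,299.9])
for n,u,z in [("inbody_back",(468,428),22),("inbody_front",(490,262),22)]:
    print(n,ray(tp,f([u],5,(180,100))[0],z))
E
```

```text
t 6.67 tcp [4.404e+02 4.000e-01 2.500e+02] F [0.4 0.7 0.4] open 85.7 q [-0.27  0.13  1.73  0.    1.28  1.3 ]
[ 77.19338762  -0.74798022 124.50234045] [ 2.83425411e+00  8.53474119e-04 -1.57069423e+00]
spray (array([445.72159383,  -2.12905805]), np.float64(-0.22016439917369673), array([[-0.9, -0. ],
       [ 0.3, -0. ],
       [ 0.3,  0.5],
       [ 0.3, -0.4]]))
tin (array([584.85521636, 227.48348389]), np.float64(-0.1399488834037293), array([[ 0.5,  0.5],
       [ 0.2, -0.8],
       [-0.3, -0.1],
       [-0.5,  0.4]]))
lid (array([ 613.15454685, -242.93540498]), np.float64(-0.11654413282326215), array([[ 0.7,  0.9],
       [-0. , -0.4],
       [-0.5, -0.9],
       [-0.1,  0.5]]))
inbody_back [548.18760934 198.64698718  22.        ]
inbody_front [595.31111653 193.43538576  22.        ]
```

Run:
```python
from h import *
d=np.array([np.cos(np.pi-.22),np.sin(np.pi-.22)])
g=np.array([445.72,-2.13])+3*d
A=-.22+1.5*np.pi
manip.movep([g[0],g[1],110],down(A))
manip.move_linear([g[0],g[1],30],max_speed=120); st()
effector.close(squeeze=45); st()
manip.move_linear([g[0],g[1],110],max_speed=150); st()
p=cam("wrist","g1"); cam("side","g1s")
cv2.imwrite("pics/g1s.png",cv2.resize(cv2.imread("pics/g1s.png")[150:300,220:420],None,fx=3.5,fy=3.5))
```

```text
t 8.1 tcp [443.4  -1.6  30.8] F [-0.   0.  -0.6] open 85.3 q [-0.27  0.47  1.96 -0.    0.71  1.52]
t 8.73 tcp [442.9  -1.5  30.3] F [-1.3  0.7  5.1] open 16.7 q [-0.27  0.47  1.96 -0.    0.71  1.52]
t 9.42 tcp [442.3  -1.4 109.3] F [ 0.1 -0.2 -0.1] open 16.3 q [-0.27  0.31  1.91  0.    0.92  1.52]
```

View pics/g1.png

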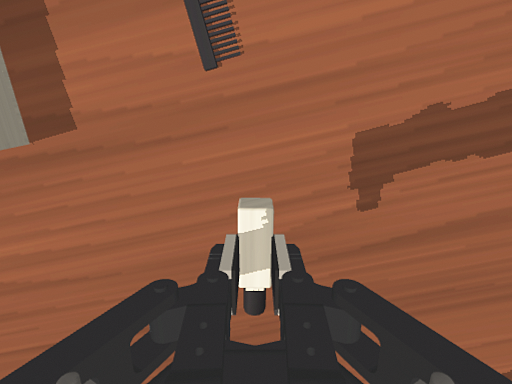

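View pics/g1s.png

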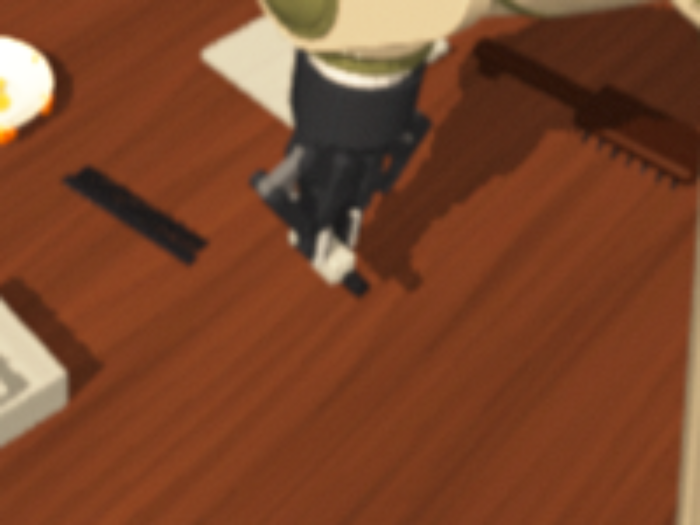

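```bash
cat > tin.py <<'E'
from h import *
def tinp(c,a,l): 
    R=np.array([[np.cos(a),-np.sin(a)],[np.sin(a),np.cos(a)]]); return np.r_[np.array(c)+R@np.array(l[:2]),l[2]]
C=np.array([584.86,227.48]); YAW=-.14
def draw(p,c,a,w,h,z,img,col):
    pts=np.array([proj(p,tinp(c,a,(sx*w/2,sy*h/2,z))) for sx,sy in((1,1),(1,-1),(-1,-1),(-1,1))])
    cv2.polylines(img,[np.round(pts*16).astype(np.int32)],True,col,1,cv2.LINE_AA,4)
E
python3 - <<'E'
from tin import *
t=tinp(C,YAW,(-7,13.5,170)); A=YAW+np.pi/2
manip.movep(t,down(A)); st()
p=cam("wrist","t1"); print(p["origin"],p["attitude"])
im=p["color"].copy(); draw(p,C,YAW,104,150,36,im,(0,0,255)); draw(p,C,YAW,96,142,36,im,(0,255,0))
cv2.imwrite("pics/t1o.png",cv2.resize(im,(800,600),interpolation=cv2.INTER_NEAREST))
import pickle; pickle.dump({k:p[k] for k in("color","intrinsics","origin","attitude")},open("t1.pkl","wb"))
E
```

```text
t 11.85 tcp [579.8 241.6 169.9] F [ 0.   0.4 -0.7] open 16.3 q [ 0.21  0.61  1.27 -0.    1.27 -1.22]
[502.30975113 251.60479354 294.3254129 ] [ 2.83268779e+00 -8.08287021e-04  1.42904027e+00]
```

View pics/t1o.png

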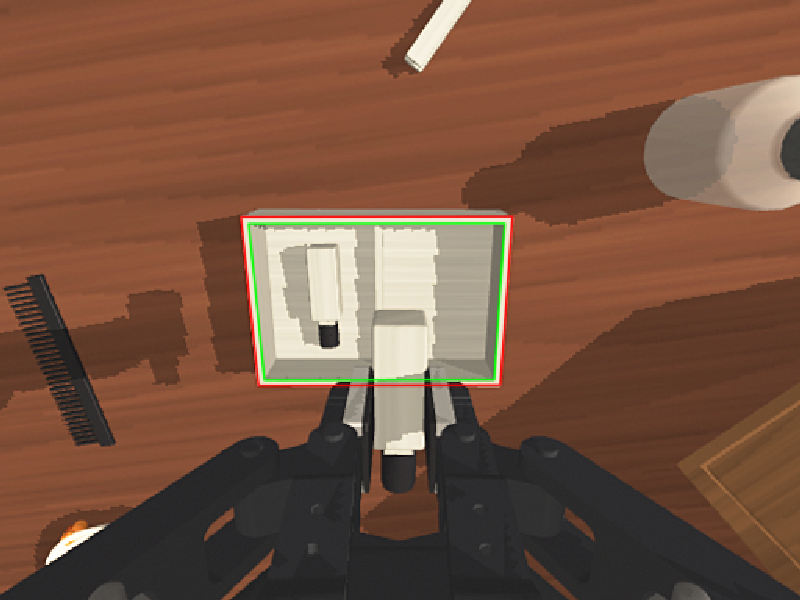

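Run:
```python
from tin import *
t=tinp(C,YAW,(-7,13.5,41.5))
print(manip.move_linear([t[0],t[1],60],max_speed=150))
print(manip.move_linear(t,max_speed=60,contact_N=8)); s=st()
p=cam("wrist","t2")
effector.open_jaws(); s=st()
manip.move_linear([t[0],t[1],150],max_speed=150); st()
p=cam("wrist","t3"); 
im=p["color"].copy(); draw(p,C,YAW,104,150,36,im,(0,0,255))
cv2.imwrite("pics/t3o.png",cv2.resize(im,(800,600),interpolation=cv2.INTER_NEAREST))
for t in ["spray_out_mid","spray_out_cap"]: print(t,sp(p,t))
```

```text
False
False
t 13.24 tcp [579.7 241.8  41.2] F [-0.1 -1.  -0.1] open 16.3 q [ 0.21  0.75  1.37  0.    1.01 -1.22]
t 13.97 tcp [579.8 241.8  41.5] F [-0.1  0.5  0.9] open 85.5 q [ 0.21  0.75  1.37  0.    1.01 -1.22]
t 14.84 tcp [579.3 241.7 148.9] F [-0.5 -0.1 -0.1] open 85.4 q [ 0.21  0.63  1.29  0.    1.23 -1.22]
spray_out_mid []
spray_out_cap []
```

View pics/t3o.png

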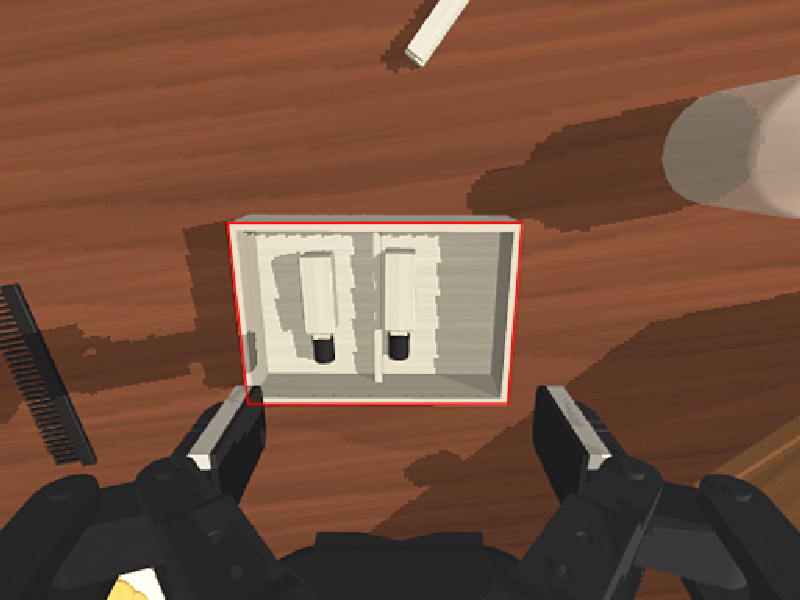

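Run:
```python
from tin import *
L=np.array([613.15,-242.94]); a=-.1165
manip.movep([L[0],L[1],190],down(a+np.pi/2)); st()
p=cam("wrist","l1"); im=p["color"].copy()
draw(p,L,a,126,172,17,im,(0,0,255)); draw(p,L,a,36,36,43,im,(0,255,0)); draw(p,L,a,14,14,69,im,(255,0,0))
cv2.imwrite("pics/l1o.png",cv2.resize(im,(800,600),interpolation=cv2.INTER_NEAREST))
for t in ["inner_stem","outer_collar","inner_seat"]: print(t,sp(p,t))
```

```text
t 16.77 tcp [ 613.5 -241.8  189.9] F [ 0.1 -0.1  0.7] open 85.5 q [-0.55  0.66  1.12  0.    1.36 -2.01]
inner_stem [([612.6, -243.0, 56.7], 0.59)]
outer_collar [([610.1, -235.9, 26.9], 0.8)]
inner_seat [([613.7, -241.4, 11.7], 0.87)]
```

View pics/l1o.png

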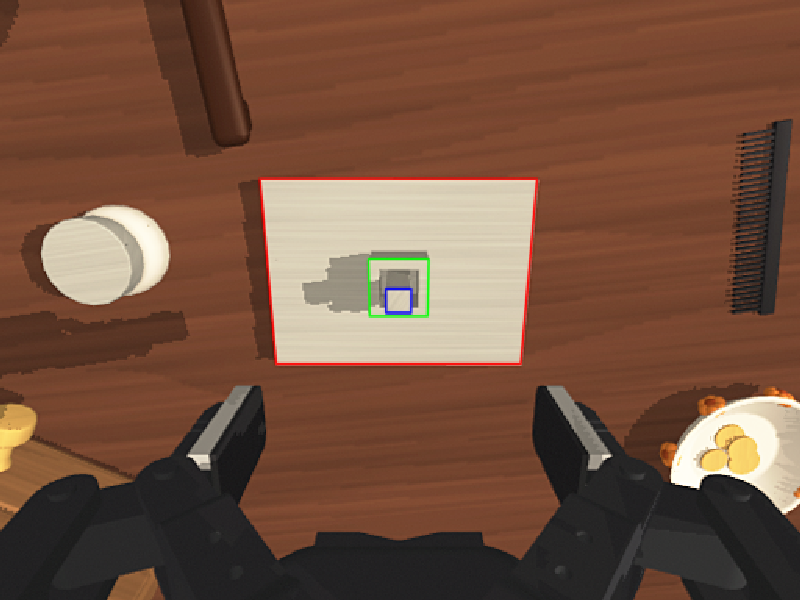

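Run:
```python
from tin import *
L=np.array([613.15,-242.94]); a=-.1165
manip.move_linear([L[0],L[1],64.5],max_speed=130,contact_N=15); st()
effector.close(squeeze=100); s=st(); print("ori",s["ee_rot"])
manip.move_linear([L[0],L[1],90],max_speed=60); st()
manip.move_linear([L[0],L[1],150],max_speed=120); st()
p=cam("wrist","l2"); im=p["color"].copy(); d=p["origin"]
draw(p,L,a,126,172,17+85.5,im,(0,0,255)); draw(p,L,a,36,36,43+85.5,im,(0,255,0))
cv2.imwrite("pics/l2o.png",cv2.resize(im,(800,600),interpolation=cv2.INTER_NEAREST))
p=cam("side","l2s")
```

```text
t 18.08 tcp [ 613.6 -243.2   65.5] F [0.2 0.  0.9] open 85.3 q [-0.55  0.78  1.24 -0.    1.11 -2.01]
t 18.75 tcp [ 613.2 -242.9   64.9] F [-1.   1.2  4.1] open 11.8 q [-0.55  0.78  1.24  0.    1.11 -2.01]
ori [ 0.05763043  1.5705253  -0.05879831]
t 19.32 tcp [ 613.1 -242.9   90. ] F [ 0.8  0.2 -4.1] open 11.9 q [-0.55  0.75  1.23 -0.    1.16 -2.01]
t 19.98 tcp [ 612.8 -242.7  149. ] F [-0.4  0.3 -3.8] open 11.7 q [-0.55  0.69  1.17 -0.    1.28 -2.01]
```

View pics/l2o.png

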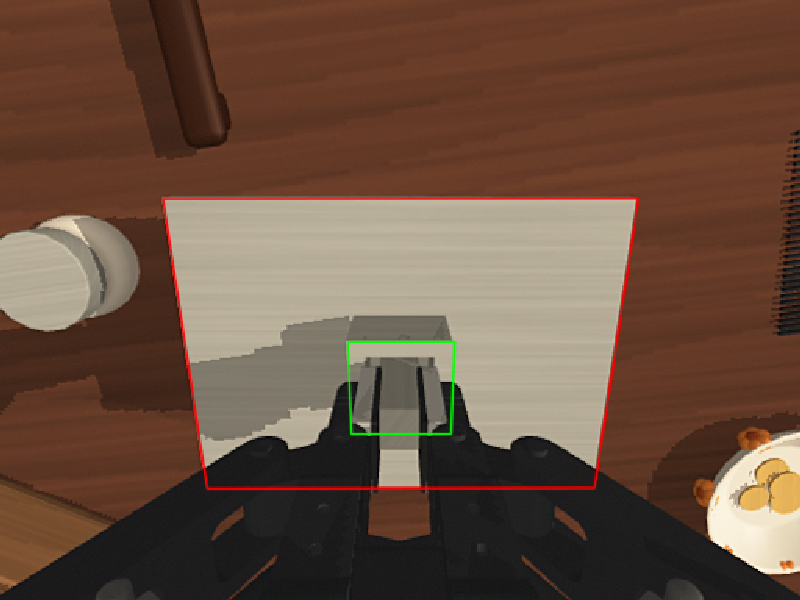

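View pics/l2s.png

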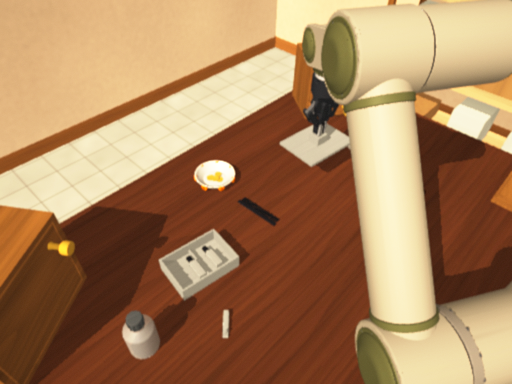

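Run:
```python
from tin import *
A=YAW+np.pi/2
manip.move_linear([C[0],C[1],160],ori=down(A),max_speed=200); st()
p=cam("wrist","m1"); im=p["color"].copy(); z=manip.state()["tool_pos"][2]-64.9
draw(p,C,YAW,126,172,17+z,im,(0,0,255)); draw(p,C,YAW,36,36,43+z,im,(0,255,0))
cv2.imwrite("pics/m1o.png",cv2.resize(im,(800,600),interpolation=cv2.INTER_NEAREST))
p=cam("side","m1s"); im=p["color"].copy(); draw(p,C,YAW,104,150,36,im,(0,0,255)); draw(p,C,YAW,126,172,17+z,im,(0,255,0))
cv2.imwrite("pics/m1s.png",cv2.resize(im[150:320,110:310],None,fx=3.5,fy=3.5,interpolation=cv2.INTER_NEAREST))
```

```text
t 22.58 tcp [585.  226.9 160. ] F [-1. -0. -4.] open 12.2 q [ 0.18  0.61  1.28 -0.    1.25 -1.25]
```

View pics/m1o.png

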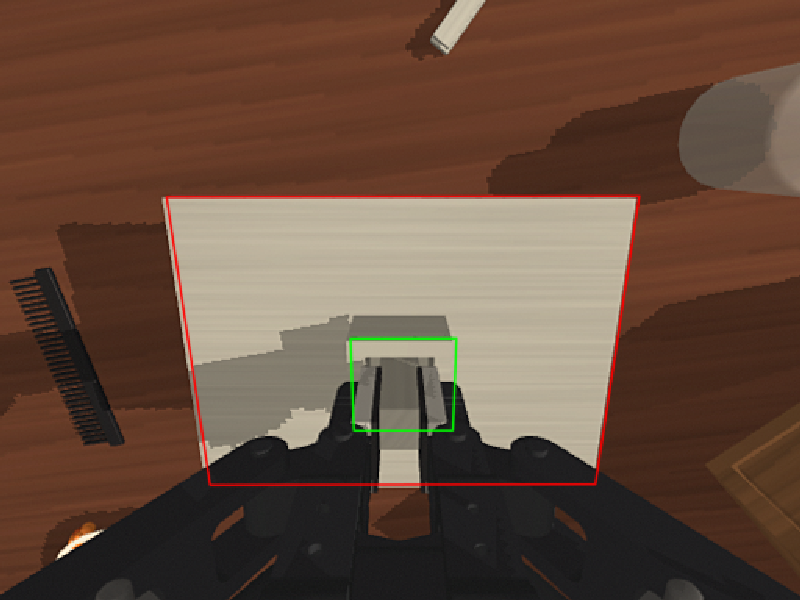

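View pics/m1s.png

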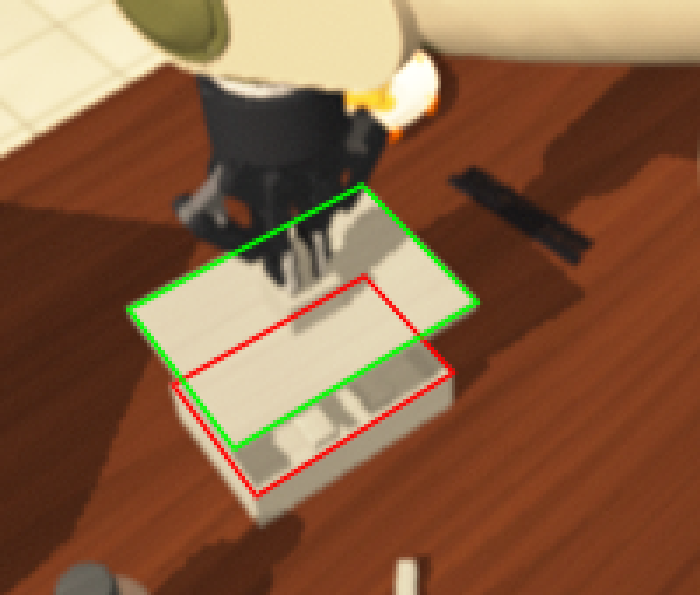

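Run:
```python
from tin import *
print(manip.move_linear([C[0],C[1],106],max_speed=80,contact_N=12)); st()
print(manip.move_linear([C[0],C[1],89],max_speed=15,contact_N=12)); s=st(); print(s["moment"])
cam("wrist","s1")
```

```text
False
t 23.51 tcp [585.2 227.5 106.5] F [-0.1 -0.6 -3.2] open 11.4 q [ 0.18  0.67  1.33  0.    1.14 -1.25]
True
t 24.4 tcp [584.8 227.5  91.9] F [-1.  -0.6  5.1] open 11.5 q [ 0.18  0.69  1.35 -0.    1.11 -1.25]
[-0.05227964  0.12029775 -0.00434633]
```

View pics/s1.png

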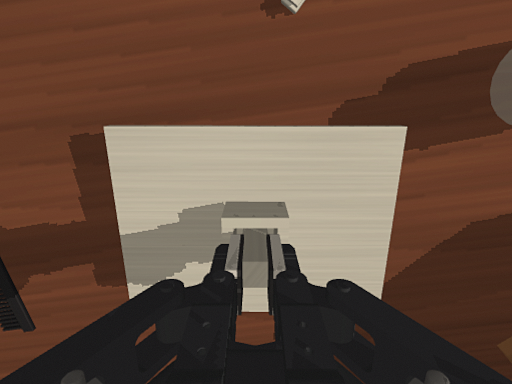

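Run:
```python
from tin import *
effector.open_jaws(); st()
manip.move_linear([C[0],C[1],215],max_speed=150); st()
p=cam("wrist","s2"); im=p["color"].copy()
draw(p,C,YAW,126,172,44,im,(0,0,255)); draw(p,C,YAW,36,36,70,im,(0,255,0)); draw(p,C,YAW,14,14,96,im,(255,0,0))
cv2.imwrite("pics/s2o.png",cv2.resize(im,(800,600),interpolation=cv2.INTER_NEAREST))
p=cam("side","s2s"); im=p["color"].copy(); draw(p,C,YAW,126,172,44,im,(0,0,255));draw(p,C,YAW,104,150,36,im,(0,255,0))
cv2.imwrite("pics/s2s.png",cv2.resize(im[150:320,110:310],None,fx=3.5,fy=3.5,interpolation=cv2.INTER_NEAREST))
```

```text
t 25.16 tcp [584.  227.3  90.6] F [-0.6 -0.4 -0.2] open 85.3 q [ 0.18  0.69  1.35 -0.    1.11 -1.25]
t 26.14 tcp [584.5 227.4 213.9] F [ 0.4  0.2 -1.5] open 85.3 q [ 0.18  0.57  1.21 -0.    1.37 -1.25]
```

View pics/s2o.png

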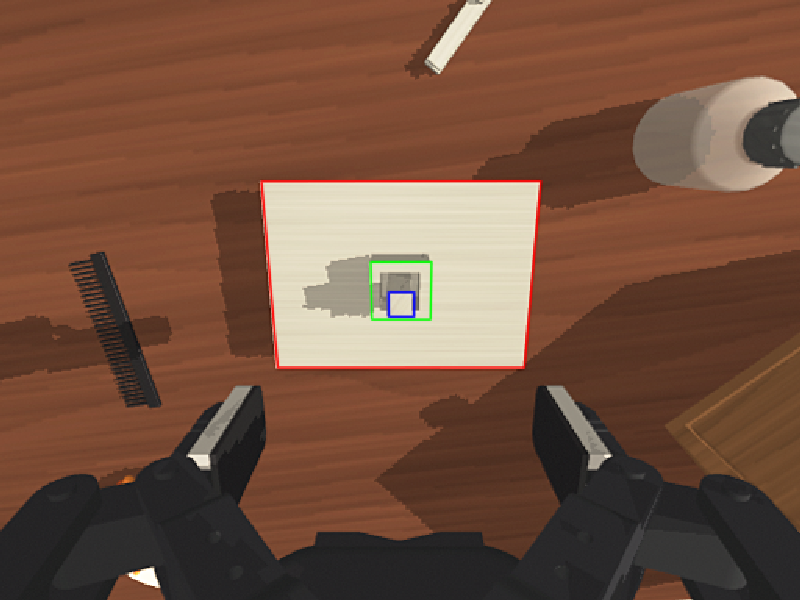

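View pics/s2s.png

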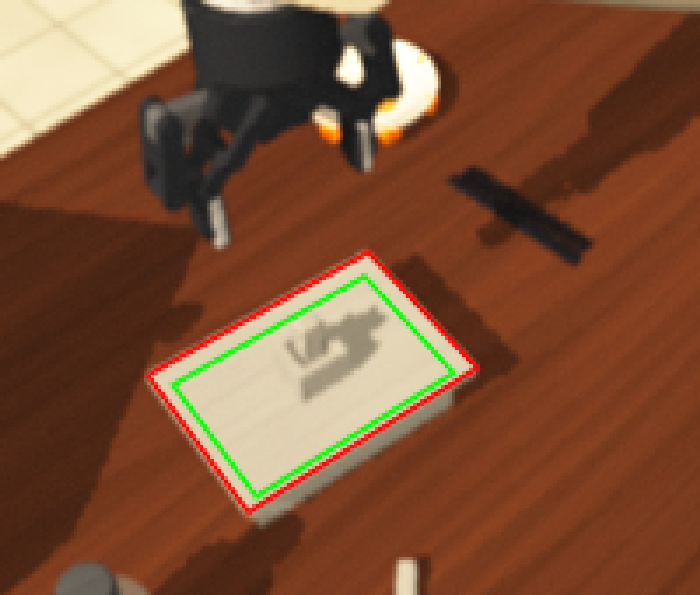

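Run:
```python
from tin import *
print(manip.move_linear([C[0],C[1],66],max_speed=110,contact_N=12)); st()
effector.close(squeeze=80); st(); cam("wrist","c0")
manip.move_linear([C[0],C[1],85],max_speed=30); st()
manip.move_linear([C[0],C[1],190],max_speed=80); manip.wait(0.5); s=st()
z=s["tool_pos"][2]-66+0
p=cam("wrist","c1"); im=p["color"].copy(); draw(p,C,YAW,126,172,44+z,im,(0,0,255)); cv2.imwrite("pics/c1o.png",cv2.resize(im,(800,600)))
p=cam("side","c1s"); im=p["color"].copy(); draw(p,C,YAW,126,172,44+z,im,(0,0,255));draw(p,C,YAW,114,160,40,im,(0,255,0));draw(p,C,YAW,14,14,96,im,(255,0,0))
cv2.imwrite("pics/c1s.png",cv2.resize(im[130:320,110:310],None,fx=3.1,fy=3.1,interpolation=cv2.INTER_NEAREST))
p=cam("top"); im=p["color"]; cv2.imwrite("pics/c1t.png",cv2.resize(im,(800,600)))
```

```text
False
t 27.75 tcp [585.2 227.5  66.7] F [-0.9  0.5  0.1] open 85.4 q [ 0.18  0.72  1.36 -0.    1.06 -1.25]
t 28.27 tcp [585.1 227.5  66.5] F [-1.1 -0.6  4.3] open 34.4 q [ 0.18  0.72  1.36 -0.    1.06 -1.25]
t 29.1 tcp [584.8 227.4  84.8] F [-1.   0.8 -1.5] open 34.4 q [ 0.18  0.7   1.35 -0.    1.1  -1.25]
t 31.07 tcp [584.8 227.5 190. ] F [ 0.   0.8 -1.4] open 34.3 q [ 0.18  0.59  1.24  0.    1.31 -1.25]
```

View pics/c1o.png

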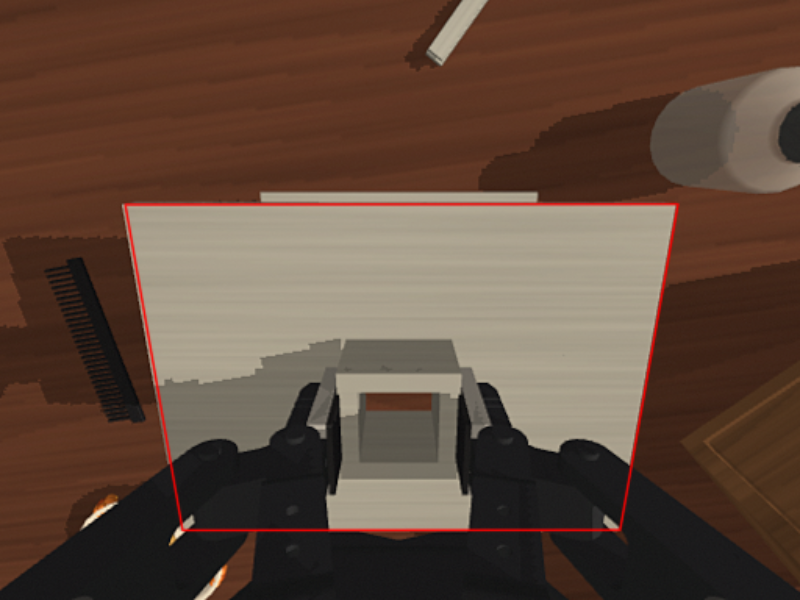

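View pics/c1s.png

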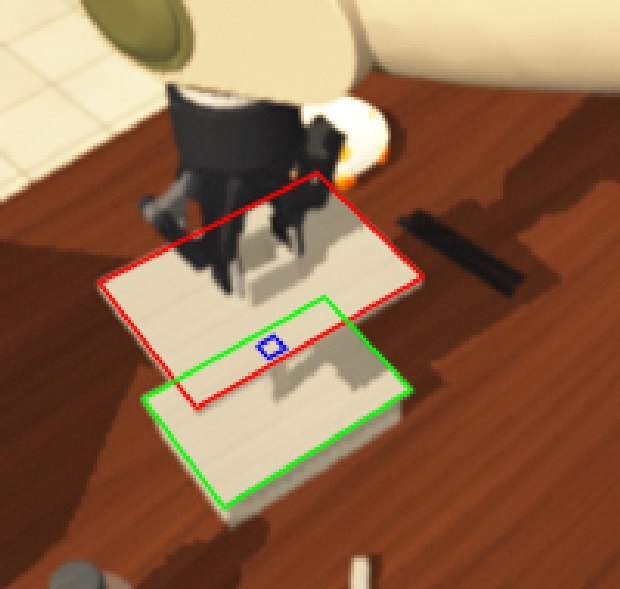

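View pics/c1t.png

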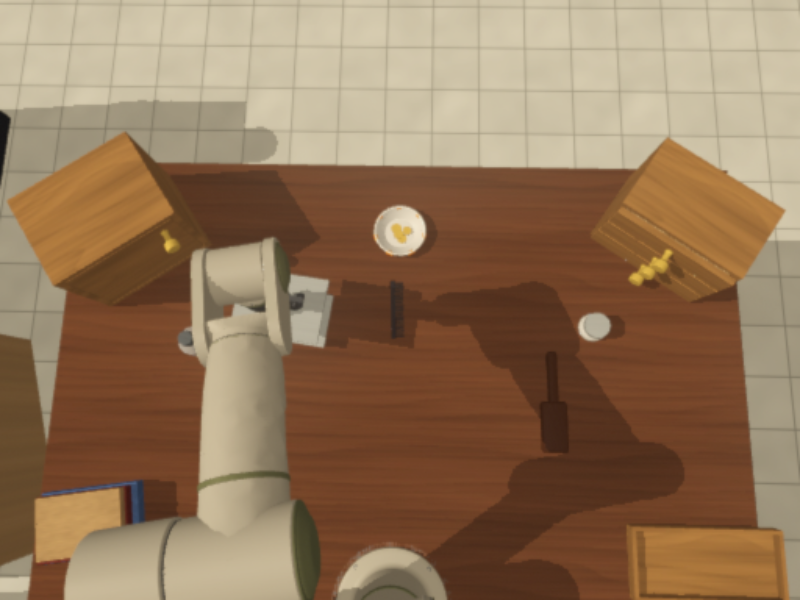

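Run:
```python
from h import *
st(); manip.hand_in()
```

```text
t 31.22 tcp [584.9 227.5 190. ] F [-0.2  0.3 -2. ] open 34.4 q [ 0.18  0.59  1.24 -0.    1.31 -1.25]
the job is handed in; nothing more can be done
```

The job is done and handed in at 31.2 s; no check failed, and the hand-in itself gives no verdict.

- **Spray:** I laid it in the empty compartment about 13 mm from the divider line, cap at the same end as the other one. I let it go about 7 mm above the floor so the opening jaws cleared the tin walls. The next picture showed it flat and parallel to the other spray.
- **Lids on the tin:** I lifted the nested pair by the stem and lowered it until it touched at 91.9 mm, the height calculated for fully home. Drawn outlines matched the seated lids to within about 1 mm.
- **Outer lid:** I lifted it alone by its collar, straight up. It is held level with a steady load of 1.4–2.0 N (about 1.6 N expected) and a 34 mm jaw opening. By the tool height, its rim is about 60 mm above the top of the stem. In the last pictures, the side view shows the inner lid square on the tin.

The other things on the dresser look undisturbed, though the arm hid the clipper and most of the aftershave in the last top view. In the closing stage the networks found no loose spray in the picture after I placed it, so that check is by eye.

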